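Nudge the cup home on its warmer and switch it on

TASK

The cup stands askew on the electric cup warmer, short of its place and with the handle sticking out towards the controls. Without gripping or lifting the cup, gently push its handle round until it points straight out to the warmer's right (seen from the controls) and slide the cup along the plate until it nestles in the curve of the wire guard rail. Once the cup is home and let go, press the warmer's round power key, and leave the honey jar, the glass and the salt shaker undisturbed.

Things in the scene. Friction and masses are not known exactly. Their poses are not given: they have to be found in the camera images.
- warmer: Electric cup warmer, fixed: metal case 156 deep x 114 wide, black glass plate, lower control strip along its front, wire rail at the back. Origin on the worktop under the seat's centre; x to the back, y to the left (seen from the controls), z up. Plate: x -68 to +51, y +-54, top z 20. Strip: x -98 to -71, top z 17. Front edge x -102, back 54.
- seat (a point): Where the cup's axis belongs: centre of the printed rings (the larger 81 mm across) on the plate's top. The guard rail is a rigid 4 mm steel wire bent in an arc of inner radius 39.5 mm about this point, 30 mm over the plate, on three posts, from 50 degrees right to 50 degrees left of straight back, open to the front.
- power_key (a joint): The spring power key: 0 = up, 0.0035 m = fully pressed, straight down; 1.1 N starts it, about 4.2 N presses it fully; it counts as pressed from 0.002 m and springs back when let go.
- key_top (a point): Centre of the top of the power key: bright steel disc, 22 mm across, at the right end of the control strip (warmer x -84.5, y -32, z 21 mm). It is the only key.
- cup: Loose low white coffee cup, 0.18 to 0.28 kg: 76 across from 18 mm up to the rim, 58 high, foot 54 across, one handle. Origin on its axis at the underside; z up, handle along its -y. It slides on the plate; pushed higher than about 38 mm above its foot it may tip. Pushed at the handle it turns roughly about its own axis.
- handle (a point): Middle of the cup's handle, 55 mm from the cup's axis, 33 mm above its foot. The handle is an upright ring of 8 mm round bar, from the wall (38 mm out) to 66 mm out, 13 to 52 mm above the foot.
- honey: Bystander: honey jar, 64 x 68, 84 high, on the worktop behind and right of the warmer. Origin at the centre of its underside. Not to be moved.
- tumbler: Bystander: empty drinking glass, 81 across, 93 high, on the worktop to the left of the warmer. Origin at the centre of its underside. Not to be moved.
- salt: Bystander: salt shaker, 44 across, 90 high, on the worktop behind the warmer. Origin at the centre of its underside. Not to be moved.

How it is judged:
On the way, in this order (a step that is already met when the one before it is completed fails the run):
1. the cup stands home against the rail, its handle out to the right, let go, the key up (horizontal distance between cup and seat below 0.009 m and angle between the y axis of cup and the y axis of warmer, either way round below 0.3 rad and y of handle in the frame of warmer below -0.03 m and z of cup in the frame of warmer between 0.017 and 0.023 m and angle between cup's own z axis and vertical below 0.05 rad and linear speed of cup below 0.02 m/s and angular speed of cup below 0.2 rad/s and value of joint power_key below 0.001 m and contact force between each of the arm, the fingers and cup below 0.2 N), for 0.2 s.
2. the power key is pressed (value of joint power_key above 0.002 m), for 0.1 s.
At the end, for the whole second after the job is handed in: The cup stands flat and still on the plate, its axis within 9 mm of the seat's centre (against the rail), its handle pointing to the warmer's right within 17 degrees; the power key has been pressed and is up again (horizontal distance between cup and seat below 0.009 m and angle between the y axis of cup and the y axis of warmer, either way round below 0.3 rad and y of handle in the frame of warmer below -0.03 m and z of cup in the frame of warmer between 0.017 and 0.023 m and angle between cup's own z axis and vertical below 0.05 rad and linear speed of cup below 0.02 m/s and angular speed of cup below 0.2 rad/s and value of joint power_key below 0.001 m); the robot touches nothing.
It fails at once if the cup is lifted or tipped (over 6 mm or 9 degrees), or pushed off the plate (z of cup in the frame of warmer above 0.026 m or z of cup in the frame of warmer below 0.014 m or angle between cup's own z axis and vertical above 0.16 rad).
It fails at once if the cup is gripped or shoved hard (over 40 N) (contact force between the fingers and cup above 40 N).
It fails at once if the power key is pressed while the cup is not in its place (value of joint power_key above 0.002 m and not (horizontal distance between cup and seat below 0.009 m and angle between the y axis of cup and the y axis of warmer, either way round below 0.3 rad and y of handle in the frame of warmer below -0.03 m)).
It fails at once if the honey jar, the glass or the salt shaker is moved by more than 20 mm or tipped (distance of any of honey, tumbler, salt from where it was at the start of the episode above 0.02 m or angle between any of honey, tumbler, salt's own z axis and vertical above 0.3 rad).
It also fails if it takes over 58 s, if anything falls off the work surface, if the arm or the gripper's body presses on something with over 40 N, if the wrist force passes 120 N, or if a joint passes its speed limit or range.

ROBOT

A 6-joint arm with a two-finger parallel gripper is mounted at the origin on the work surface; the furniture and walls round the work are solid. World frame = base frame: x ahead of the robot, y to its left, z up, the work surface at z = 0. Lengths are in m, angles in rad, forces in N, time in s.
With the tool pointing down it reaches from about 0.35 to 0.85 m from the base axis. Payload 8.1 kg.
Tool frame: the origin (TCP) lies at the very end of the fingers, on their centre line; the grasp point (between the pads) lies 19 mm behind it; z points along the fingers, y is the line along which they close (so a half turn about z gives the same grasp; the last joint's range is limited). The gripper opens to 93 mm and grips with 3 to 60 N. Pads are 15 mm wide; open, the fingers measure 128 mm over their backs; the gripper's body (75 mm by 188 mm) begins 65 mm behind the grasp point.
Start: joints at [-1.268, 0.13, 1.488, -0, 1.523, -0.085], TCP at [0.227, -0.555, 0.219] pointing down, gripper open.
Joint ranges: [-2.96, 2.96], [-0.89, 2.26], [0.02, 2.5], [-1.34, 4.48], [0, 2.73], [-2.66, 2.66]. Speed limits (rad/s): [2.39, 2.39, 2.79, 3.14, 3.14, 3.14].

INTERFACE

Orientations are given as a rotation vector (axis times angle).
In Python, from plant import monitor, eyes, ticket gives the robot as it stands.
- The arm moves only by the tool arm_command, never from a script. Its argument "deltas" is a list that holds one entry, the list of rows, each a list of 6 numbers: the shift along the world's x, y, z in cm, then the turn, a rotation vector about the world's x, y, z in degrees. In form: [[[tx, ty, tz, rx, ry, rz], ...]]. A call has 1 to 12 rows; each row shifts and turns the commanded pose from where the row before left it; what a row does not reach is not made up. A row lasts 1/12 s, in which the tool goes at most 41.7 mm and 7.16 degrees, less where a joint would pass 70% of its speed; a pose out of reach is approached as far as the arm can. A call is refused whole if a number of a shift passes 4.17 or a number of a turn 7.16, either way. A call with a gripper value outside its range is refused whole. "gripper" is the opening, from -1 (shut) to 1 (fully open), set as the call begins (left out, the last holds). The fingers move at their own pace and stop on an object; "squeeze" is the grip in N (left out, the last holds). Time passes only in rows, so rows that do not move let the fingers close. It gives the time, the measured TCP pose, the force, the opening and the grip force at its end, in the units of the state.
- monitor.read_state(): the state, without advancing time (a new reading comes with each control period).
- eyes.read_camera(name): name is "scene" or "top" or "wrist"; returns the picture (384x512x3 uint8, blue, green, red); there is no depth.
- eyes.camera_model(name): a dict with "fx", "fy", "cx", "cy" (pixels), "k1" (the pictures are not rectified: a ray, as slopes to the right and down, at radius r is drawn at 1 + k1 r^2 times it, then the intrinsics apply), "rvec" (rotation vector, rad) and "tvec" (3), from world to camera coordinates, as OpenCV has them. Camera axes: x right, y down, z forward; pixel columns grow to the right and rows downward; lengths in m; the calibration is good to about 2 mm. A picture is of the moment at which its call begins: read the wrist's pose just before it. camera_model takes no time and is no camera call; for the wrist camera it gives the pose at the moment of the call.
- ticket.close_job(): hands the job in; it is judged then, once.
The state is a dict: "t": time; "q": joint angles; "dq": joint speeds; "joint_torque": joint torques, N m; "tool_pos": TCP position; "orientation": TCP orientation; "force": force on the tool from outside, world axes, zero at the start; "wrist_torque": the same for the moment, N m; "opening": finger opening in m; "gripper_force": force on a finger pad.
Only numpy, scipy, OpenCV 4.12 (cv2) and the standard library are available. Lean on these libraries where they do the work, as an engineer would, in place of code of your own. Each camera call takes 0.05 s, during which the arm holds its last target. There are 200 camera calls.

## Working session

There is one attempt and no reset: what is moved stays moved. The work goes in short steps, Python scripts to look and compute and a tool call to move; the robot and the scene stay as the last step left them, time stands still between calls to the robot, and variables do not carry over. Pictures are saved under pics/ and viewed, at most 10 in all, crops included, and the job is handed in when it is done.

Besides the shell and the picture viewer there is one more tool, called after ">>>" as a command line: name --argument value ..., lists and objects as JSON in quotes. arm_command: Moves the arm, as the interface text tells. Its arguments: {"type":"object","properties":{"deltas":{"type":"array"},"gripper":{"type":"number"},"squeeze":{"type":"number"}},"required":["deltas"]}

```bash
mkdir -p pics; ls; python3 - <<'E'
from plant import monitor, eyes
import cv2
s=monitor.read_state(); print(s)
for n in("scene","top"):
    cv2.imwrite(f"pics/{n}0.png",eyes.read_camera(n)); print(eyes.camera_model(n))
E
```

```text
pics
{'t': 0.0, 'q': array([-1.26838598e+00,  1.31132539e-01,  1.48926885e+00, -8.01441863e-06,
        1.52302850e+00, -8.54040089e-02]), 'dq': array([ 1.07781458e-03, -9.88745591e-04, -8.04595945e-04,  5.86740734e-05,
        1.65972987e-04,  8.86998799e-04]), 'joint_torque': array([-3.54731119e-04, -5.59834456e+01, -4.91773760e+01,  7.67861959e-02,
        3.48541257e-02, -1.39180506e-04]), 'tool_pos': array([ 0.22674312, -0.55488459,  0.2176103 ]), 'orientation': array([-3.08092406e+00, -6.05015846e-01,  3.24829261e-04]), 'force': array([-0.77169638, -0.42697371,  1.4881117 ]), 'wrist_torque': array([ 0.01930185, -0.01307206,  0.01859564]), 'gripper_force': 0.0, 'opening': 0.09298673177150686}
{'fx': 435.99009185381317, 'fy': 435.99009185381317, 'cx': 254.65205898541763, 'cy': 196.84077280538045, 'k1': -0.08226919365933122, 'rvec': array([ 1.90062545, -0.73474181,  0.50294858]), 'tvec': array([-0.56099716,  0.1161914 ,  0.80400427])}
{'fx': 467.5048664201253, 'fy': 467.5048664201253, 'cx': 253.1989575435157, 'cy': 186.50087638726131, 'k1': -0.009246803942378638, 'rvec': array([ 2.10328534, -2.16344575,  0.19917044]), 'tvec': array([-0.29179833,  0.49465188,  0.9435448 ])}
```

View pics/scene0.png

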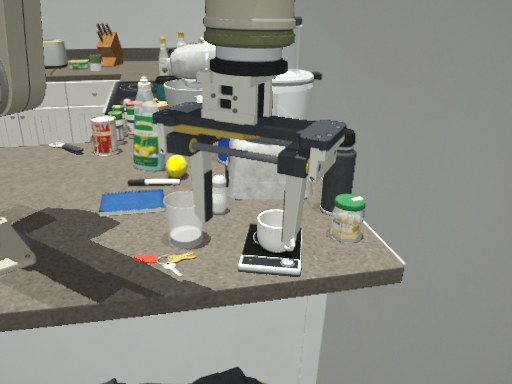

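View pics/top0.png

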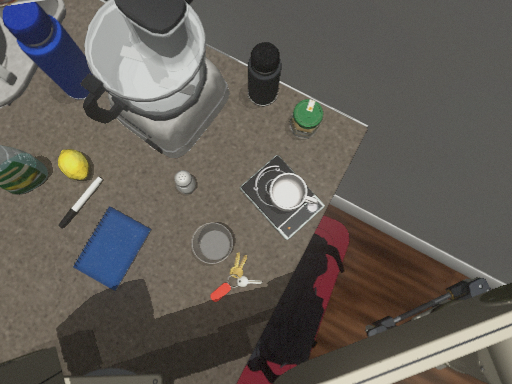

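The top view shows the warmer near (283,196) with the control strip at its lower right and the power key at about (312,207). The cup is at (287,190), its handle towards (310,203). The honey jar is at (307,117), the glass at (212,243) and the salt at (185,182).

```bash
cat > h.py <<'E'
import numpy as np, cv2
from plant import monitor, eyes
def ray(m,px):
    R=cv2.Rodrigues(np.array(m['rvec']))[0]; t=np.array(m['tvec'])
    K=np.array([[m['fx'],0,m['cx']],[0,m['fy'],m['cy']],[0,0,1.]])
    u=cv2.undistortPoints(np.array(px,float).reshape(-1,1,2),K,np.array([m['k1'],0,0,0.]))[:,0]
    d=np.c_[u,np.ones(len(u))]@R
    return -R.T@t, d/np.linalg.norm(d,axis=1)[:,None]
def plane(m,px,z):
    c,d=ray(m,px); return c+d*((z-c[2])/d[:,2])[:,None]
def proj(m,P):
    K=np.array([[m['fx'],0,m['cx']],[0,m['fy'],m['cy']],[0,0,1.]])
    return cv2.projectPoints(np.array(P,float).reshape(-1,3),np.array(m['rvec']),np.array(m['tvec']),K,np.array([m['k1'],0,0,0.]))[0][:,0]
def tri(rs):
    A=np.zeros((3,3));b=np.zeros(3)
    for c,d in rs:
        d=d[0];M=np.eye(3)-np.outer(d,d);A+=M;b+=M@c
    return np.linalg.solve(A,b)
E
python3 - <<'E'
from h import *
m=eyes.camera_model("top")
im=cv2.imread("pics/top0.png")
cv2.imwrite("pics/topc.png",cv2.resize(im[145:245,230:335],None,fx=6,fy=6,interpolation=cv2.INTER_CUBIC))
for n,p,z in [("cuprim",(287,190),.078),("key",(312,207),.021),("honey",(307,117),.084),("tum",(212,243),.0),("salt",(185,180),.09),("back corner",(278,156),.02),("frontcorner",(289,238),.017),("right",(324,206),.017),("left",(241,191),.02)]:
    print(n,plane(m,[p],z)[0].round(3))
print(ray(m,[(0,0)])[0])
E
```

```text
cuprim [ 0.471 -0.374  0.078]
key [ 0.442 -0.431  0.021]
honey [ 0.623 -0.422  0.084]
tum [ 0.373 -0.213  0.   ]
salt [ 0.495 -0.168  0.09 ]
back corner [ 0.557 -0.362  0.02 ]
frontcorner [ 0.377 -0.379  0.017]
right [ 0.444 -0.458  0.017]
left [ 0.481 -0.279  0.02 ]
[ 0.31294687 -0.29352243  1.01784694]
```

View pics/topc.png

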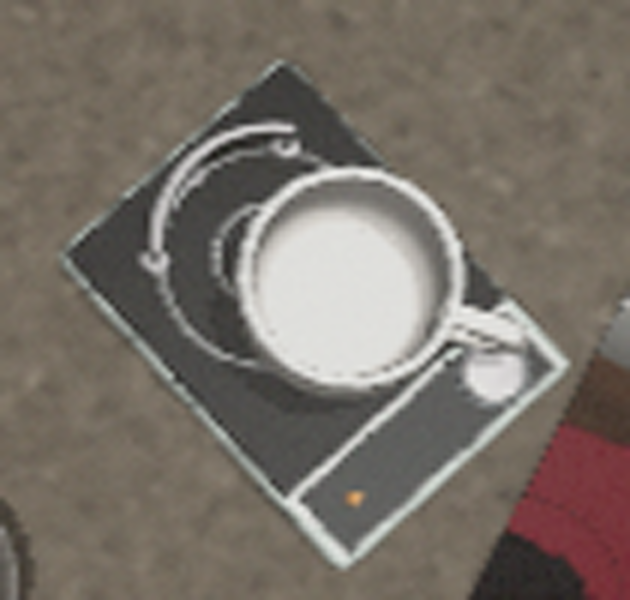

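The crop shows the warmer corners at (282,62), (65,258), (345,568) and (568,365). The key is at (493,378), the cup rim centre at about (352,277), and the handle runs from (455,325) to (525,335). The rail arc is at upper left.

```bash
python3 - <<'E'
from h import *
m=eyes.camera_model("top"); ms=eyes.camera_model("scene")
f=lambda p:[((p[0]+.5)/6-.5+230,(p[1]+.5)/6-.5+145)]
im=cv2.imread("pics/top0.png")
P={}
for n,p,z in [("br",(282,62),.018),("bl",(65,258),.018),("fl",(345,568),.015),("fr",(568,365),.015),("key",(493,378),.021),("hend",(523,333),.06),("rim",(352,277),.078)]:
    P[n]=plane(m,f(p),z)[0]; print(n,P[n].round(4))
for a,b in [("br","bl"),("bl","fl"),("fl","fr"),("fr","br")]: print(a,b,np.linalg.norm(P[a][:2]-P[b][:2]))
u=(P["br"]+P["bl"]-P["fl"]-P["fr"])[:2]; u/=np.linalg.norm(u); yaw=np.arctan2(u[1],u[0])
X=u; Y=np.array([-u[1],u[0]])
c=(P["br"]+P["bl"]+P["fl"]+P["fr"])[:2]/4
seat=c+X*.024   # centre of case x=-24
print("yaw",np.degrees(yaw),"seat",seat,"seat from key",P["key"][:2]+X*.0845+Y*.032)
w=lambda q:((q[:2]-seat)@X,(q[:2]-seat)@Y)
print("cup",w(P["rim"]),"hend",w(P["hend"]),"key",w(P["key"]))
# scene checks
T=lambda x,y,z:[*(seat+X*x+Y*y),z]
print("scene: key",proj(ms,T(-.0845,-.032,.021)),"corners",proj(ms,[T(.054,.057,.018),T(.054,-.057,.018),T(-.102,.057,.015),T(-.102,-.057,.015)]).round(1).tolist(), "rim",proj(ms,P["rim"]))
sc=cv2.imread("pics/scene0.png")[190:280,220:320]; cv2.imwrite("pics/scc.png",cv2.resize(sc,None,fx=6,fy=6,interpolation=cv2.INTER_CUBIC))
E
```

```text
br [ 0.5601 -0.3594  0.018 ]
bl [ 0.4894 -0.2782  0.018 ]
fl [ 0.3751 -0.3751  0.015 ]
fr [ 0.4457 -0.4587  0.015 ]
key [ 0.441  -0.4305  0.021 ]
hend [ 0.4513 -0.4363  0.06  ]
rim [ 0.4696 -0.3764  0.078 ]
br bl 0.10775915899204606
bl fl 0.14989493068728063
fl fr 0.1094169700745626
fr br 0.15148122905973813
yaw 40.615895652536004 seat [ 0.48579117 -0.3522114 ] seat from key [ 0.48427202 -0.35119845]
cup (np.float64(-0.02810134830871383), np.float64(-0.007823122322364717)) hend (np.float64(-0.08091776507428859), np.float64(-0.04139161688735558)) key (np.float64(-0.08499376056359642), np.float64(-0.030242127101503927))
scene: key [[286.17092022 260.50167706]] corners [[247.0, 222.9], [300.9, 226.8], [236.2, 264.7], [299.6, 269.8]] rim [[276.30322332 217.5649856 ]]
```

View pics/scc.png

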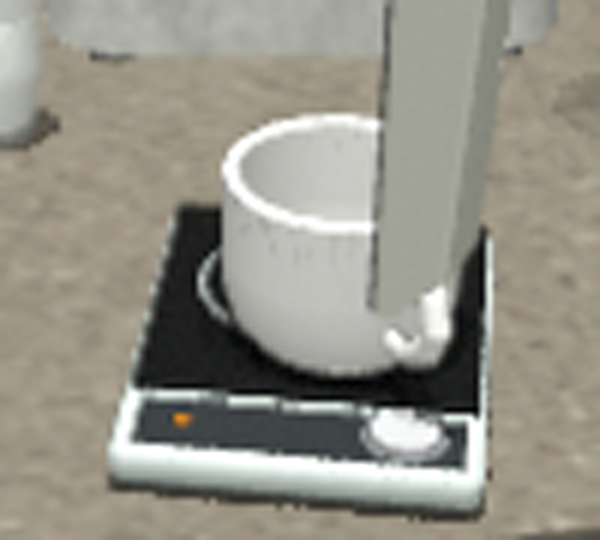

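>>> arm_command --deltas '[[[1.65,1.13,0,0,0,4.3],[1.65,1.13,0,0,0,4.3],[1.65,1.13,0,0,0,4.3],[1.65,1.13,0,0,0,4.3],[1.65,1.13,0,0,0,4.3],[1.65,1.13,0,0,0,4.3],[1.65,1.13,0,0,0,4.3],[1.65,1.13,0,0,0,4.3],[1.65,1.13,0,0,0,4.3],[1.65,1.13,0,0,0,4.3],[1.65,1.13,0,0,0,4.3],[1.65,1.13,0,0,0,4.3]]]' --gripper -1

```text
t: 1.1
tool_pos: [0.4254, -0.4189, 0.2181]
orientation: [-2.508, -1.891, 0.0]
force: [0.1, -0.5, -0.7]
opening: 0.0174
gripper_force: 0.0
```

```bash
python3 - <<'E'
from h import *
s=monitor.read_state(); m=eyes.camera_model("wrist"); w=eyes.read_camera("wrist"); cv2.imwrite("pics/w1.png",w)
print(s['t'],s['tool_pos'],s['opening'],s['orientation'],s['force'])
seat=np.array([.485,-.3517]);a=np.radians(40.6);X=np.array([np.cos(a),np.sin(a)]);Y=np.array([-X[1],X[0]])
T=lambda x,y,z:[*(seat+X*x+Y*y),z]
pts=[T(-.0845,-.032,.021),T(0,0,.02),T(-.028,-.008,.078),T(.054,.057,.018),T(.054,-.057,.018),T(-.102,.057,.015),T(-.102,-.057,.015)]
print(proj(m,pts).round(1).tolist()); print(m)
E
```

```text
1.1 [ 0.42544857 -0.41893326  0.21805231] 0.017429035846848594 [-2.50765150e+00 -1.89069927e+00  9.25356621e-05] [ 0.06478525 -0.46510983 -0.72442689]
[[269.1, 176.0], [288.4, 95.9], [284.9, 124.4], [272.8, 19.8], [359.9, 83.3], [195.4, 145.2], [278.1, 198.5]]
{'fx': 323.2415442222659, 'fy': 323.2415442222659, 'cx': 252.20739470374895, 'cy': 191.38923856007688, 'k1': -0.03257331704356301, 'rvec': array([-2.86798143,  0.40189754,  0.05304766]), 'tvec': array([-0.52380547, -0.30694832,  0.31906213])}
```

View pics/w1.png

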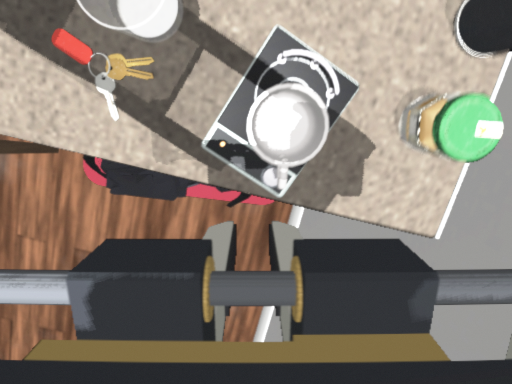

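The wrist view shows the cup rim centre at about (288,125), the key at (272,176) and the handle pointing down over the key. The rail is at (310,70). My predictions are about 3 px off, so I'll refine them with crops of this view.

```bash
python3 - <<'E'
import cv2
w=cv2.imread("pics/w1.png")[15:210,195:375]
cv2.imwrite("pics/w1c.png",cv2.resize(w,None,fx=3,fy=3,interpolation=cv2.INTER_CUBIC))
E
```

```text
(no output)
```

View pics/w1c.png

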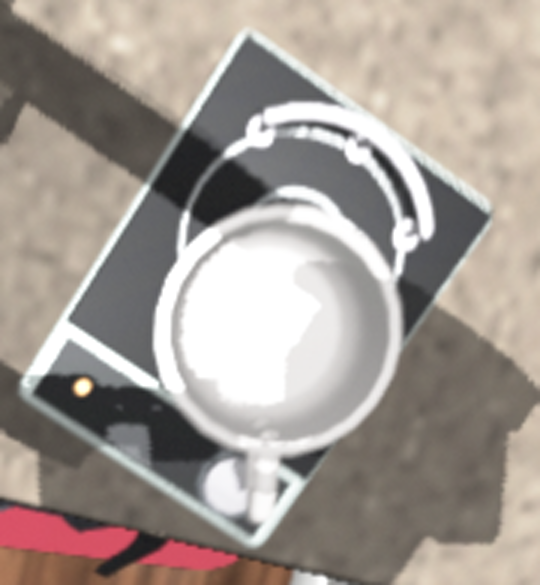

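The wrist crop shows corners at (248,30), (490,210), (257,545) and (22,388), the rim centre at (279,331), the key at about (229,487) and the handle end at (263,520).

```bash
python3 - <<'E'
from h import *
mt=eyes.camera_model("top"); mw=eyes.camera_model("wrist")
ft=lambda p:[((p[0]+.5)/6-.5+230,(p[1]+.5)/6-.5+145)]
fw=lambda p:[((p[0]+.5)/3-.5+195,(p[1]+.5)/3-.5+15)]
D={"br":((282,62),(490,210),.018),"bl":((65,258),(248,30),.018),"fl":((345,568),(22,388),.015),"fr":((568,365),(257,545),.015),"key":((493,378),(229,487),.021),"rim":((352,277),(279,331),.078),"hend":((523,333),(263,520),.06)}
Q={}
for n,(a,b,z) in D.items():
    t=tri([ray(mt,ft(a)),ray(mw,fw(b))]);A=plane(mt,ft(a),z)[0];B=plane(mw,fw(b),z)[0]
    Q[n]=(A+B)/2; print(n,"tri",t.round(4),"top",A[:2].round(4),"wrist",B[:2].round(4))
u=(Q["br"]+Q["bl"]-Q["fl"]-Q["fr"])[:2]; yaw=np.arctan2(u[1],u[0]);X=u/np.linalg.norm(u);Y=np.array([-X[1],X[0]])
c=sum(Q[k] for k in("br","bl","fl","fr"))[:2]/4
s1=c+X*.024; s2=Q["key"][:2]+X*.0845+Y*.032
print(np.degrees(yaw),s1,s2)
s=(s1+s2)/2
for k in("rim","hend","key"): print(k,((Q[k][:2]-s)@X).round(4),((Q[k][:2]-s)@Y).round(4))
E
```

```text
br tri [ 0.5495 -0.3567  0.0613] top [ 0.5601 -0.3594] wrist [ 0.5635 -0.3572]
bl tri [ 0.4911 -0.2777  0.0224] top [ 0.4894 -0.2782] wrist [ 0.4942 -0.2761]
fl tri [ 0.3766 -0.3758 -0.0079] top [ 0.3751 -0.3751] wrist [ 0.3808 -0.3734]
fr tri [ 0.4508 -0.4648 -0.0167] top [ 0.4457 -0.4587] wrist [ 0.4513 -0.4569]
key tri [ 0.446  -0.4362 -0.0129] top [ 0.441  -0.4305] wrist [ 0.4465 -0.4301]
rim tri [ 0.4781 -0.3794  0.0288] top [ 0.4696 -0.3764] wrist [ 0.4739 -0.3745]
hend tri [ 0.4545 -0.4397  0.043 ] top [ 0.4513 -0.4363] wrist [ 0.4548 -0.4361]
40.869897964860755 [ 0.48814812 -0.35116586] [ 0.48670995 -0.35082224]
rim -0.0279 -0.0082
hend -0.0818 -0.042
key -0.0849 -0.0314
```

>>> arm_command --deltas '[[[0.1,0,0,0,0,0],[0.1,0,0,0,0,0],[0,0,-2.3,0,0,0],[0,0,-2.3,0,0,0],[0,0,-2.3,0,0,0],[0,0,-2.3,0,0,0],[0,0,-2.3,0,0,0],[0,0,-2.3,0,0,0],[0,0,-2.3,0,0,0],[0,0,-2.3,0,0,0],[0,0,0,0,0,0],[0,0,0,0,0,0]]]'

```text
t: 2.15
tool_pos: [0.4252, -0.4193, 0.0333]
orientation: [-2.511, -1.882, 0.001]
force: [0.3, 0.7, 0.2]
opening: 0.0003
gripper_force: 0.0
```

```bash
python3 - <<'E'
from h import *
s=monitor.read_state(); print(s['tool_pos'],s['opening'],s['force'])
a=eyes.read_camera("top")[150:245,240:335]; b=eyes.read_camera("wrist")[15:210,195:375]
a=cv2.resize(a,(475,475),interpolation=cv2.INTER_CUBIC); b=cv2.resize(b,(320,347))
o=np.zeros((475,795,3),np.uint8);o[:,:475]=a;o[:347,475:]=b
cv2.imwrite("pics/t2.png",o)
E
```

```text
[ 0.42518953 -0.41931703  0.033262  ] 0.00033473947276767117 [0.29422298 0.65140157 0.17957837]
```

View pics/t2.png

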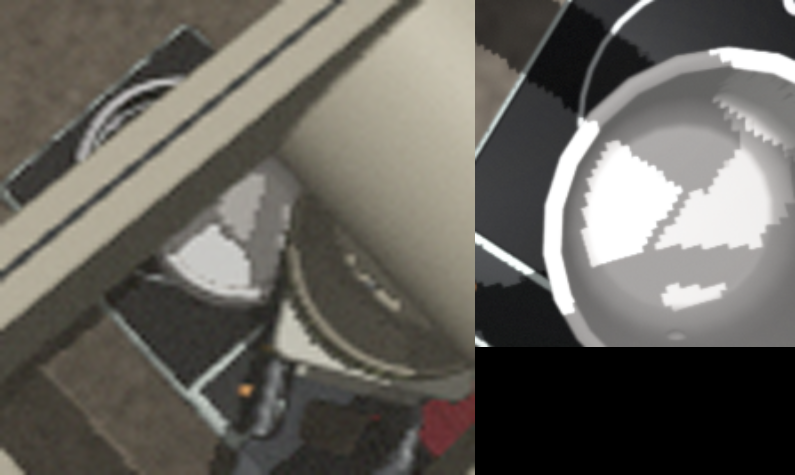

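```bash
cat >> h.py <<'E'
S=np.array([.4875,-.351]);YAW=np.radians(40.8)
X=np.array([np.cos(YAW),np.sin(YAW)]);Y=np.array([-X[1],X[0]])
W=lambda x,y:S+X*x+Y*y
inv=lambda p:np.array([(np.array(p[:2])-S)@X,(np.array(p[:2])-S)@Y])
def tcp(cup,phi,off=.0215,r=.055):
    a=np.radians(phi); R=np.array([np.cos(a),np.sin(a)]);T=np.array([-R[1],R[0]])
    return W(*(np.array(cup)+r*R-off*T))
def tooly():
    r=cv2.Rodrigues(np.array(monitor.read_state()['orientation']))[0][:,1]
    return np.degrees(np.arctan2(r[1],r[0])-YAW)%360
E
python3 - <<'E'
from h import *
print(tooly(), inv(monitor.read_state()['tool_pos']))
p=monitor.read_state()['tool_pos'][:2]
for f in range(213,275,8):
    q=tcp((-.028,-.008),f); print(f,((q-p)*100).round(2)); p=q
E
```

```text
302.9515766100909 [-0.0914746  -0.01355938]
213 [ 0.84 -0.11]
221 [ 0.69 -0.46]
229 [ 0.74 -0.36]
237 [ 0.79 -0.25]
245 [ 0.81 -0.14]
253 [ 0.82 -0.02]
261 [0.82 0.09]
269 [0.8  0.21]
```

>>> arm_command --deltas '[[[0.28,-0.04,0,0,0,0],[0.28,-0.04,0,0,0,0],[0.28,-0.04,0,0,0,0],[0.23,-0.15,0,0,0,2.7],[0.23,-0.15,0,0,0,2.7],[0.23,-0.15,0,0,0,2.7],[0.25,-0.12,0,0,0,2.7],[0.25,-0.12,0,0,0,2.7],[0.25,-0.12,0,0,0,2.7],[0.26,-0.08,0,0,0,2.7],[0.26,-0.08,0,0,0,2.7],[0.26,-0.08,0,0,0,2.7]]]'

```text
t: 3.25
tool_pos: [0.4583, -0.4319, 0.0354]
orientation: [2.055, 2.375, -0.0]
force: [-0.4, 0.3, 0.6]
opening: 0.0004
gripper_force: 0.2
```

```bash
python3 - <<'E'
from h import *
s=monitor.read_state(); print(inv(s['tool_pos']),tooly(),s['tool_pos'],s['force'])
m=eyes.camera_model("wrist");print(proj(m,[[*W(-.028,-.008),.078]]))
b=eyes.read_camera("wrist");cv2.imwrite("pics/w3.png",b)
E
```

```text
[-0.07499793 -0.04216317] 327.46283381522096 [ 0.45827721 -0.4319225   0.03542565] [-0.37091849  0.32207091  0.64870652]
[[309.74335552 143.88590876]]
```

View pics/w3.png

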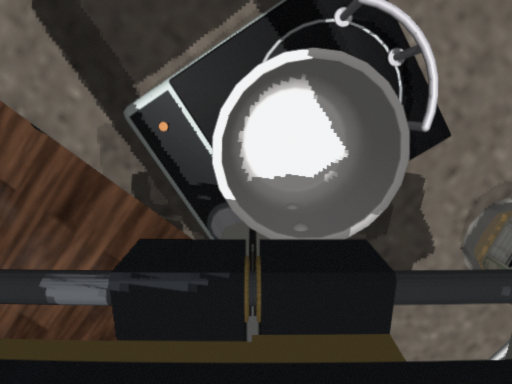

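The rim centre is at (312,146) against the predicted (310,144), so the cup has hardly shifted, and the key at (230,220) is now clear of the handle. I'll keep sweeping.

>>> arm_command --deltas '[[[0.27,-0.05,0,0,0,2.7],[0.27,-0.05,0,0,0,2.7],[0.27,-0.05,0,0,0,2.7],[0.27,0,0,0,0,2.7],[0.27,0,0,0,0,2.7],[0.27,0,0,0,0,2.7],[0.27,0.03,0,0,0,2.7],[0.27,0.03,0,0,0,2.7],[0.27,0.03,0,0,0,2.7],[0.27,0.07,0,0,0,2.7],[0.27,0.07,0,0,0,2.7],[0,0,0,0,0,0]]]'

```text
t: 4.3
tool_pos: [0.488, -0.4308, 0.0352]
orientation: [1.379, 2.822, -0.0]
force: [-0.7, -0.1, 0.1]
opening: 0.0005
gripper_force: 0.0
```

```bash
python3 - <<'E'
from h import *
s=monitor.read_state(); print(inv(s['tool_pos']),tooly(),s['tool_pos'],s['force'])
m=eyes.camera_model("wrist");print(proj(m,[[*W(-.028,-.008),.078]]))
b=eyes.read_camera("wrist");cv2.imwrite("pics/w4.png",b)
g=cv2.cvtColor(b,cv2.COLOR_BGR2GRAY)
c=cv2.HoughCircles(cv2.medianBlur(g[:235],5),cv2.HOUGH_GRADIENT,1.5,100,param1=100,param2=30,minRadius=85,maxRadius=110);print(c)
E
```

```text
[-0.05172309 -0.06075536] 357.1141832309207 [ 0.48804468 -0.43078844  0.03522525] [-0.68713432 -0.07124745  0.09159338]
[[310.35499908 145.4386725 ]]
[[[317.25 149.25 100.9 ]]]
```

>>> arm_command --deltas '[[[-0.76,-0.65,0,0,0,0],[-0.76,-0.65,0,0,0,0],[-0.76,-0.65,0,0,0,0],[-0.76,-0.65,0,0,0,0],[-0.76,-0.65,0,0,0,0],[0,0,2.3,0,0,-6.7],[0,0,2.3,0,0,-6.7],[0,0,2.3,0,0,-6.7],[0,0,2.3,0,0,-6.7],[0,0,2.3,0,0,-6.7],[0,0,2.3,0,0,-6.7],[0,0,2.2,0,0,-6.7]]]'

```text
t: 5.35
tool_pos: [0.4483, -0.464, 0.196]
orientation: [2.397, 2.03, -0.0]
force: [-0.6, -0.9, -0.2]
opening: 0.0008
gripper_force: 0.0
```

>>> arm_command --deltas '[[[-0.4,0.5,0,0,0,-6.7],[-0.4,0.5,0,0,0,-6.7],[-0.4,0.5,0,0,0,-6.7],[-0.4,0.5,0,0,0,-6.7],[-0.4,0.5,0,0,0,-6.7],[-0.4,0.5,0,0,0,-6.7],[-0.4,0.5,0,0,0,0],[-0.4,0.5,0,0,0,0],[0,0,0,0,0,0],[0,0,0,0,0,0]]]' --gripper -0.03

```text
t: 6.18
tool_pos: [0.417, -0.4233, 0.1948]
orientation: [2.944, 1.097, 0.0]
force: [0.4, 0.0, 0.0]
opening: 0.0453
gripper_force: 0.0
```

```bash
python3 - <<'E'
from h import *
s=monitor.read_state(); print(inv(s['tool_pos']),tooly(),s['tool_pos'],s['opening'],s['force'])
m=eyes.camera_model("wrist")
b=eyes.read_camera("wrist");cv2.imwrite("pics/w5.png",b)
pts=[[*W(-.0845,-.032),.021],[*W(0,0),.02],[*W(-.028,-.008),.078],[*W(-.028,-.063),.06]]
pr=proj(m,pts);print(pr.round(1).tolist())
x0,y0=int(pr[1][0])-90,max(0,int(pr[1][1])-70);print(x0,y0)
cv2.imwrite("pics/w5c.png",cv2.resize(b[y0:y0+180,x0:x0+200],None,fx=3,fy=3,interpolation=cv2.INTER_CUBIC))
E
```

```text
[-0.10067236 -0.00866079] 270.0637200056136 [ 0.41695066 -0.42333757  0.19482351] 0.04531297019860949 [0.41847736 0.00313667 0.01823511]
[[273.8, 158.7], [243.1, 74.5], [250.9, 102.2], [312.1, 102.8]]
153 4
```

View pics/w5c.png

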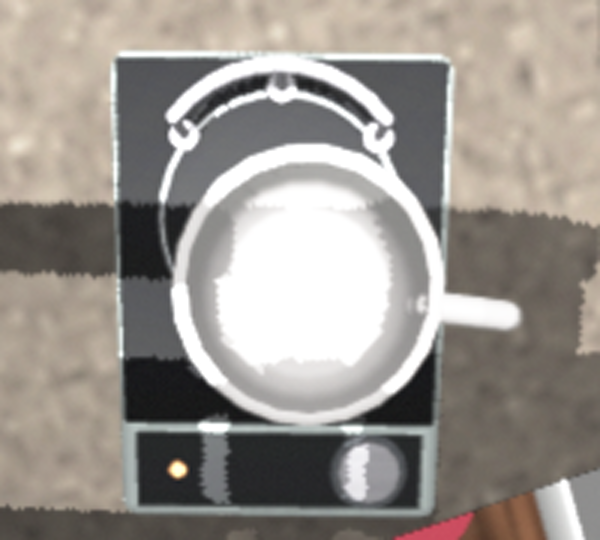

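The crop shows the rim centre at (308,284) with the handle pointing right and its tip at (515,316), roughly 6° short of straight. The rail is at the top, centred at x≈281, and the key is at (371,472). The turn worked. The cup is about 28 mm short and 8 mm to the right of its seat, so I'll push it in with the half-open fingers as a fork.

>>> arm_command --deltas '[[[0,0,-2.3,0,0,0],[0,0,-2.3,0,0,0],[0,0,-2.3,0,0,0],[0,0,-2.3,0,0,0],[0,0,-2.3,0,0,0],[0,0,-2.3,0,0,0],[0,0,-2.3,0,0,0],[0.38,0.33,0,0,0,0],[0.38,0.33,0,0,0,0],[0.38,0.33,0,0,0,0],[0.38,0.33,0,0,0,0],[0.38,0.33,0,0,0,0]]]'

```text
t: 7.23
tool_pos: [0.4379, -0.4074, 0.0358]
orientation: [2.942, 1.093, 0.002]
force: [-0.5, -0.5, 0.5]
opening: 0.0445
gripper_force: 0.0
```

```bash
cat > st.py <<'E'
from h import *
s=monitor.read_state(); m=eyes.camera_model("wrist"); b=eyes.read_camera("wrist")
print("tcp",inv(s['tool_pos']).round(4),s['tool_pos'][2].round(4),tooly().round(1),"F warmer",(s['force'][:2]@X).round(2),(s['force'][:2]@Y).round(2),s['force'][2].round(2),"grip",s['gripper_force'],s['opening'])
g=cv2.cvtColor(b,cv2.COLOR_BGR2GRAY)
c=cv2.HoughCircles(cv2.medianBlur(g[:235],5),cv2.HOUGH_GRADIENT,1.5,100,param1=100,param2=30,minRadius=80,maxRadius=115)
if c is not None:
    for k in c[0][:2]: print("rim",k,inv(plane(m,[k[:2]],.078)[0]).round(4))
import sys; cv2.imwrite(f"pics/{sys.argv[1]}.png",b)
E
python3 st.py w6
```

```text
tcp [-0.0744 -0.0103] 0.0358 270.0 F warmer -0.73 -0.07 0.54 grip 0.0 0.04450494314860063
rim [251.25 147.75  94.25] [-0.0218 -0.0105]
rim [374.25  74.25  86.  ] [ 0.0049 -0.0552]
```

>>> arm_command --deltas '[[[0.19,0.163,0,0,0,0],[0.19,0.163,0,0,0,0],[0.19,0.163,0,0,0,0],[0.19,0.163,0,0,0,0],[0.19,0.163,0,0,0,0],[0.13,0.23,0,0,0,0],[0.13,0.23,0,0,0,0],[0.13,0.23,0,0,0,0],[0.13,0.23,0,0,0,0],[0.13,0.23,0,0,0,0],[0.13,0.23,0,0,0,0],[0,0,0,0,0,0]]]'

```text
t: 8.28
tool_pos: [0.4537, -0.3842, 0.0336]
orientation: [-2.945, -1.093, -0.0]
force: [0.5, -0.3, 0.8]
opening: 0.0451
gripper_force: 0.2
```

```bash
python3 st.py w7
```

```text
tcp [-0.0473 -0.0031] 0.0336 269.9 F warmer 0.19 -0.52 0.78 grip 0.17154490495158825 0.045143561657088965
rim [251.25 182.25  99.2 ] [-0.0076 -0.0034]
```

>>> arm_command --deltas '[[[0.075,0.143,0,0,0,0],[0.075,0.143,0,0,0,0],[0.075,0.143,0,0,0,0],[0.075,0.143,0,0,0,0],[0.075,0.143,0,0,0,0],[0,0,0,0,0,0]]]'

```text
t: 8.83
tool_pos: [0.4574, -0.3777, 0.0338]
orientation: [2.945, 1.093, -0.0]
force: [-0.9, -2.2, -0.6]
opening: 0.0451
gripper_force: 1.1
```

```bash
python3 st.py w8
```

```text
tcp [-0.0403 -0.0005] 0.0338 269.9 F warmer -2.12 -1.14 -0.59 grip 1.0952955856919289 0.045110288437687114
rim [251.25 179.25  97.25] [ 0.0005 -0.0009]
```

>>> arm_command --deltas '[[[0.053,0.046,0,0,0,0],[0.053,0.046,0,0,0,0],[0.053,0.046,0,0,0,0],[0,0,0,0,0,0],[0,0,0,0,0,0]]]'

```text
t: 9.3
tool_pos: [0.4583, -0.3775, 0.0341]
orientation: [2.944, 1.092, -0.002]
force: [-4.8, -5.4, 2.5]
opening: 0.0449
gripper_force: 3.6
```

```bash
python3 st.py w9
```

```text
tcp [-0.0394 -0.0009] 0.0341 269.9 F warmer -7.16 -0.92 2.46 grip 3.5520952690758634 0.04492912749228109
rim [251.25 183.75  99.05] [-0.0004 -0.0012]
```

The 7 N push against the rail means the cup is seated, so I'll back off and check.

>>> arm_command --deltas '[[[-0.15,-0.13,0,0,0,0],[-0.38,-0.33,0,0,0,0],[-0.76,-0.65,0,0,0,0],[-0.76,-0.65,0,0,0,0],[-0.76,-0.65,0,0,0,0],[-0.76,-0.65,0,0,0,0],[-0.76,-0.65,2,0,0,0],[0,0,4,0,0,0],[0,0,4,0,0,0],[0,0,4,0,0,0],[0,0,2,0,0,0],[0,0,0,0,0,0]]]' --gripper -1

```text
t: 10.35
tool_pos: [0.4172, -0.4166, 0.2011]
orientation: [2.936, 1.088, 0.006]
force: [-0.3, -0.5, 0.3]
opening: 0.0004
gripper_force: 0.0
```

```bash
python3 - <<'E'
from h import *
s=monitor.read_state(); print(inv(s['tool_pos']),tooly(),s['tool_pos'],s['opening'],s['force'])
m=eyes.camera_model("wrist")
b=eyes.read_camera("wrist");cv2.imwrite("pics/w10.png",b)
pts=[[*W(-.0845,-.032),.021],[*W(0,0),.02],[*W(0,0),.078],[*W(0,-.066),.06]]
pr=proj(m,pts);print(pr.round(1).tolist())
x0,y0=int(pr[1][0])-90,max(0,int(pr[1][1])-70);print(x0,y0)
cv2.imwrite("pics/w10c.png",cv2.resize(b[y0:y0+180,x0:x0+200],None,fx=3,fy=3,interpolation=cv2.INTER_CUBIC))
E
```

```text
[-0.09613971 -0.00373116] 269.8797099427611 [ 0.41716073 -0.41664414  0.20107473] 0.00039603740310038984 [-0.2621465  -0.49591406  0.27464679]
[[276.1, 161.9], [246.0, 79.9], [245.4, 73.8], [318.6, 76.0]]
155 9
```

View pics/w10c.png

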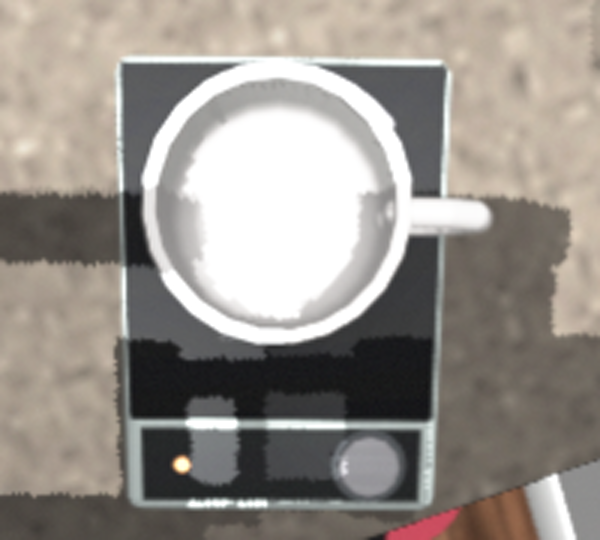

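The crop shows the cup nested in the rail with the rim centre at (277,202), the same small calibration offset from prediction as the key at (368,465). The handle points right to (490,216), within a few degrees. Next is the key.

>>> arm_command --deltas '[[[0.66,-0.4,0,0,0,0],[0.66,-0.4,0,0,0,0],[0.66,-0.4,0,0,0,0],[0.66,-0.39,0,0,0,0],[0,0,-3.4,0,0,0],[0,0,-3.4,0,0,0],[0,0,-3.4,0,0,0],[0,0,-3.4,0,0,0],[0,0,-2.4,0,0,0],[0,0,-1.1,0,0,0],[0,0,0,0,0,0],[0,0,0,0,0,0]]]'

```text
t: 11.4
tool_pos: [0.4421, -0.4291, 0.022]
orientation: [-2.944, -1.093, 0.001]
force: [0.7, -0.2, 0.0]
opening: 0.0003
gripper_force: 0.0
```

```bash
python3 st.py w11
```

```text
tcp [-0.0854 -0.0295] 0.022 269.9 F warmer 0.4 -0.65 0.02 grip 0.0 0.00030531405995274735
rim [168.75  60.75 114.05] [-0.0034 -0.0037]
```

>>> arm_command --deltas '[[[0,0,0.3,0,0,0],[0.2,-0.23,0,0,0,0],[0,0,-0.3,0,0,0],[0,0,-0.1,0,0,0],[0,0,-0.1,0,0,0],[0,0,-0.1,0,0,0],[0,0,0,0,0,0],[0,0,0,0,0,0]]]'

```text
t: 12.12
tool_pos: [0.444, -0.4317, 0.0198]
orientation: [2.945, 1.093, 0.0]
force: [0.5, -0.3, 2.9]
opening: 0.0004
gripper_force: 1.1
```

```bash
python3 st.py w12
```

```text
tcp [-0.0856 -0.0327] 0.0198 269.9 F warmer 0.14 -0.54 2.88 grip 1.1057688714936376 0.0003798397843653482
rim [155.25  59.25 105.65] [-0.0034 -0.0031]
```

>>> arm_command --deltas '[[[0,0,-0.1,0,0,0],[0,0,-0.1,0,0,0],[0,0,0,0,0,0],[0,0,0,0,0,0],[0,0,0,0,0,0]]]'

```text
t: 12.58
tool_pos: [0.4441, -0.4317, 0.0178]
orientation: [2.945, 1.093, 0.0]
force: [0.2, -0.1, 4.2]
opening: 0.0005
gripper_force: 2.2
```

```bash
python3 st.py w13
```

```text
tcp [-0.0856 -0.0327] 0.0178 269.9 F warmer 0.13 -0.23 4.16 grip 2.174682095646858 0.0005151150556785289
rim [155.25  62.25 104.15] [-0.0046 -0.0037]
```

>>> arm_command --deltas '[[[0,0,-0.1,0,0,0],[0,0,0,0,0,0],[0,0,0,0,0,0],[0,0,0,0,0,0]]]'

```text
t: 12.97
tool_pos: [0.4441, -0.4318, 0.0177]
orientation: [2.945, 1.093, 0.0]
force: [-2.6, 3.5, 11.9]
opening: 0.0004
gripper_force: 5.8
```

>>> arm_command --deltas '[[[0,0,0.5,0,0,0],[0,0,2,0,0,0],[0,0,4,0,0,0],[0,0,4,0,0,0],[0,0,4,0,0,0],[0,0,2,0,0,0],[-1,-1,0,0,0,0],[-1,-1,0,0,0,0],[-1,-1,0,0,0,0],[0,0,0,0,0,0],[0,0,0,0,0,0],[0,0,0,0,0,0]]]'

```text
t: 13.97
tool_pos: [0.4131, -0.461, 0.1797]
orientation: [-2.943, -1.09, 0.001]
force: [-0.5, -0.4, -0.4]
opening: 0.0002
gripper_force: 0.0
```

```bash
python3 - <<'E'
from h import *
m=eyes.camera_model("wrist");b=eyes.read_camera("wrist");g=cv2.cvtColor(b,cv2.COLOR_BGR2GRAY)
pr=proj(m,[[*W(0,0),.078],[*W(-.0845,-.032),.021]]);print(pr)
c=cv2.HoughCircles(cv2.medianBlur(g[:235],5),cv2.HOUGH_GRADIENT,1.5,60,param1=100,param2=25,minRadius=35,maxRadius=55)
for k in c[0][:3]: print(k,inv(plane(m,[k[:2]],.078)[0]).round(4))
print(monitor.read_state()['force'])
E
```

```text
[[205.9763399   27.01471133]
 [249.38070391 133.45184164]]
[215.25  29.25  50.75] [-0.0016 -0.007 ]
[47.25 50.25 44.15] [-0.0149  0.1254]
[ 95.25 144.75  48.95] [-0.0891  0.0954]
[-0.76088434  0.08887543  0.34318114]
```

```bash
python3 -c "
from plant import ticket
print(ticket.close_job())"
```

```text
the job is handed in; nothing more can be done
None
```

The job is handed in: the cup is seated against the rail with its handle to the right within a few degrees, and the power key was pressed to its stop and released. The arm is clear and stayed away from the honey jar, glass and salt; the hand-in call returned no verdict.

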